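# Swing the lantern base home against its stop and weigh it down

### The arm

A 7-joint arm with a two-finger parallel gripper is mounted at the origin on the work surface. World frame = base frame: x ahead of the robot, y to its left, z up, the work surface at z = 0. Lengths are in m, angles in rad, forces in N, time in s.
With the tool pointing down it reaches from about 0.4 to 0.85 m from the base axis. Payload 10.4 kg.
Tool frame: the origin (TCP) lies between the finger pads; the fingertips stand ahead of it and the grasp point (between the pads) lies 5 mm behind it (manip.tip_extent is the z of the fingertips in the tool frame, in m); z points along the fingers, y is the line along which they close (so a half turn about z gives the same grasp; the last joint's range is limited). The gripper opens to 85 mm and grips with 20 to 120 N. Pads are 22 mm wide; open, the fingers measure 114 mm over their backs; the gripper's body (76 mm by 85 mm) begins 54 mm behind the grasp point. The pads swing forward as they close: fully open they stand 13 mm farther back than shut.
Start: joints at [-1.235, 0.332, -0.065, 1.46, 0.022, 1.35, -0.088], TCP at [0.219, 0.585, 0.245] pointing down, gripper open.
Joint ranges: [-2.6, 2.6], [-0.5, 2.12], [-1.47, 1.34], [0.16, 2.42], [-1.27, 4.41], [0.06, 2.06], [-2.6, 2.6]. Speed limits (rad/s): [2.22, 2.22, 2.79, 2.79, 3.14, 3.14, 3.14].

### API

Orientations are given as a unit quaternion [x, y, z, w].
In Python, from workcell import status, viewer, manip gives the robot as it stands.
- The arm moves only by the tool play_rows, never from a script. Its argument "plan" is one flat list of numbers, 7 for each row, row after row: the turn, a rotation vector about the tool's x, y, z in degrees, then the shift along the tool's x, y, z in m, then the opening, from 0 (shut) to 1 (fully open). In form: [ax, ay, az, dx, dy, dz, grip, ax, ay, az, dx, dy, dz, grip, ...]. A call has 1 to 20 rows; each row is the pose to reach, as a shift and turn from the pose commanded when the call began, along the tool's axes at that moment; what a row does not reach only later rows make up. A row lasts 1/8 s, in which the tool goes at most 62.5 mm and 10.7 degrees, less where a joint would pass 70% of its speed; a pose out of reach is approached as far as the arm can. A call with a gripper value outside its range is refused whole. The fingers move at their own pace and stop on an object; "squeeze" is the grip in N (left out, the last holds). Time passes only in rows, so rows that repeat a pose let the fingers close. It gives the time, the measured TCP pose, the force, the opening and the grip force at its end, in the units of the state.
- status.get_obs(): the state, without advancing time (a new reading comes with each control period).
- viewer.camera(name): name is "side" or "top" or "wrist"; returns the picture (384x512x3 uint8, red, green, blue); there is no depth.
- viewer.camera_model(name): a dict with "fx", "fy", "cx", "cy" (pixels), "D" ([k1, k2, p1, p2, k3] as OpenCV has them; the pictures are not rectified), "R" (3x3) and "t" (3): a world point X has camera coordinates R X + t. Camera axes: x right, y down, z forward; pixel columns grow to the right and rows downward; lengths in m; the calibration is good to about 2 mm. A picture is of the moment at which its call begins: read the wrist's pose just before it. camera_model takes no time and is no camera call; for the wrist camera it gives the pose at the moment of the call.
- manip.hand_in(): hands the job in; it is judged then, once.
The state is a dict: "clock": time; "joint_pos": joint angles; "joint_velocities": joint speeds; "tau": joint torques, N m; "position": TCP position; "ee_rot": TCP orientation; "ft_force": force on the tool from outside, world axes, zero at the start; "torque": the same for the moment, N m; "grip_width": opening from 0.0 (shut) to 1.0 (fully open); "grasp_force": force on a finger pad.
Only numpy, scipy, OpenCV 4.12 (cv2) and the standard library are available. Lean on these libraries where they do the work, as an engineer would, in place of code of your own. Each camera call takes 0.05 s, during which the arm holds its last target. There are 200 camera calls.

### The job

Push the plywood lantern base near its free corner so that it swings round its pin until its long edge comes up against the brass stop screw, and press it home there firmly but gently for about a second, without forcing it. Then set the steel weight upright on the paper disc in the middle of the board to hold it, put down softly, with the board still touching the screw. Leave the glue, tub and tape where they are.

Things in the scene. Friction and masses are not known exactly. Their poses are not given: they have to be found in the camera images.
- bed: White assembly bed fixed to the table, 320 x 340 x 12 mm; origin at the centre of its underside, x along the 320 side, z up. Its top is 12 mm above the table.
- pin (a point): Foot of the fixed upright steel pivot pin (10 mm diameter, 38 mm tall) on the bed, on the pin's axis at the height of the bed's top.
- stop: Dark wooden stop block fixed on the bed, 50 x 26 x 34 mm high; origin mid underside, at the bed's top; x along the 50 side. From the middle of its -y face a rigid brass screw (10 mm thick, 9 mm above the bed's top, along y) sticks out to the board. Its round tip ends 7 to 29 mm from that face, set anew each time and not measured. The screw does not give: a few mm too far is over 15 N.
- board: Plywood base, 200 x 120 x 18 mm, 0.22 to 0.4 kg, loose and flat on the bed, a hole near one corner over the pin (1.5 mm play). Origin on the hole's axis, underside; spans x -20 to 180, y -100 to 20 mm. Starts swung 0.35 to 1.2 rad clockwise from home. Home (long edge y = 20 on the screw tip, ~135 mm from the pin): heading 0.08 rad short of the bed's x to 0.25 past it. Slides at 1 to 3 N. 30 mm dowels at 3 corners.
- board_mid (a point): Centre of the board's top face (board x = 80, y = -40 mm), marked with a pale paper disc 80 mm across; the weight belongs here.
- board_corner (a point): The board's free corner at its top face (board x = 180, y = -100 mm), diagonally across from the hole: the one to push near, from outside, against the long edge at y = -100 mm, towards board +y.
- weight_mid (a point): Dark steel weight, 0.6 kg: a disc 64 mm across and 26 mm high with a knob 24 mm across on top, 60 mm tall in all; this point is on its axis half-way up (30 mm). The knob is upright-sided from 7 mm to 28 mm above this point. It stands on the table to the left of the bed.
- glue: White glue bottle, 52 mm across, 150 mm tall, standing on the table to the right; origin at the centre of its foot. A bystander.
- tub: White open tub, 100 mm across, 100 mm tall, standing on the table to the right, beyond the glue; origin at the centre of its foot. A bystander.
- tape: Roll of pale paper tape, 96 mm across, 24 mm high, lying flat; origin at the centre of its underside. A bystander.
There are look-alikes about, which are no part of the job. Of the things that look like the part that bears weight_mid, the middle-sized one is meant. There is more than one size of the board; the job needs the largest.

How it is judged:
On the way, in this order (a step that is already met when the one before it is completed fails the run):
1. the board is pressed against the screw tip with 3 N or more for 0.4 s by a push near its free corner, the weight still standing where it was (contact force between board and screw above 3 N and horizontal distance between the grasp point and board_corner below 0.1 m and distance of weight_mid from where it was at the start of the episode below 0.03 m), for 0.4 s.
2. the weight stands on the middle of the board (x of weight_mid in the frame of board between 0.055 and 0.105 m and y of weight_mid in the frame of board between -0.065 and -0.015 m and z of weight_mid in the frame of board below 0.052 m and angle between weight_mid's own z axis and vertical below 0.06 rad and contact force between weight and board above 2 N), for 0.2 s.
At the end, for the whole second after the job is handed in: The board's long edge touches the screw tip (gap under 1.5 mm), the weight stands upright on the board within 25 mm of the disc's centre along each side, all at rest and let go (all of step 2 and y of screw in the frame of board below 0.0275 m and linear speed of each of board, weight below 0.01 m/s).
It fails at once if the board is forced against the screw (over 15 N) (contact force between board and screw above 15 N).
It fails at once if the fingers press the board with more than 25 N (contact force between the fingers and board above 25 N).
It fails at once if the weight is dropped or pressed onto the board (over 40 N) (contact force between weight and board above 40 N).
It fails at once if the board is tipped or lifted off the bed (angle between board's own z axis and vertical above 0.08 rad or z of board in the frame of bed above 0.025 m).
It fails at once if a bystander is disturbed (distance of any of glue, tub, tape from where it was at the start of the episode above 0.02 m).
It also fails if it takes over 70 s, if anything falls off the work surface, if the arm or the gripper's body presses on something with over 40 N, if the wrist force passes 120 N, or if a joint passes its speed limit or range.

## Working session

There is one attempt and no reset: what is moved stays moved. The work goes in short steps, Python scripts to look and compute and a tool call to move; the robot and the scene stay as the last step left them, time stands still between calls to the robot, and variables do not carry over. Pictures are saved under pics/ and viewed, at most 10 in all, crops included, and the job is handed in when it is done.

Besides the shell and the picture viewer there is one more tool, called after "Request:" as name(argument=value, ...) on one line, values as JSON. play_rows: Moves the arm, as the interface text tells. Its arguments: {"type":"object","properties":{"plan":{"type":"array","items":{"type":"number"}},"squeeze":{"type":"number"}},"required":["plan"]}

```bash
mkdir -p pics; cat > h.py <<'E'
import numpy as np, cv2
from workcell import status, viewer, manip
def snap(n,f):
    m=viewer.camera_model(n); im=viewer.camera(n)
    cv2.imwrite(f,im[:,:,::-1]); return im,m
def ray(m,uv):
    K=np.array([[m['fx'],0,m['cx']],[0,m['fy'],m['cy']],[0,0,1]])
    p=cv2.undistortPoints(np.array(uv,float).reshape(-1,1,2),K,np.array(m['D'],float)).reshape(-1,2)
    R=np.array(m['R']);t=np.array(m['t'])
    return -R.T@t,(np.c_[p,np.ones(len(p))]@R)
def onz(m,uv,z):
    o,d=ray(m,uv); return o+d*((z-o[2])/d[:,2])[:,None]
def proj(m,X):
    K=np.array([[m['fx'],0,m['cx']],[0,m['fy'],m['cy']],[0,0,1]])
    return cv2.projectPoints(np.array(X,float).reshape(-1,1,3),cv2.Rodrigues(np.array(m['R']))[0],np.array(m['t'],float),K,np.array(m['D'],float))[0].reshape(-1,2)
E
python3 - <<'E'
from h import *
import pickle
o=status.get_obs(); print({k:np.round(v,3) for k,v in o.items()}, manip.tip_extent)
a={}
for n in('top','side'):
    im,m=snap(n,f'pics/{n}0.png'); a[n]=(im,m); print(n,np.round(-np.array(m['R']).T@m['t'],3), m['fx'])
pickle.dump(a,open('c0.pkl','wb'))
E
```

```text
{'clock': np.float64(0.0), 'joint_pos': array([-1.235,  0.333, -0.065,  1.461,  0.022,  1.35 , -0.089]), 'joint_velocities': array([ 0.   , -0.001,  0.003,  0.   ,  0.002, -0.001, -0.001]), 'tau': array([-1.0000e-03, -6.2544e+01,  4.9000e-02, -3.9161e+01,  1.6000e-02,
        9.0000e-03, -0.0000e+00]), 'position': array([0.219, 0.585, 0.245]), 'ee_rot': array([ 0.178,  0.984, -0.001, -0.   ]), 'ft_force': array([ 0.298, -0.331,  0.099]), 'torque': array([-0.018,  0.022,  0.041]), 'grasp_force': np.float64(0.0), 'grip_width': np.float64(0.997)} 0.014
top [ 0.452 -0.049  1.084] 392.6676815315793
side [ 0.027 -0.8    0.667] 451.23588517706247
```

View pics/top0.png

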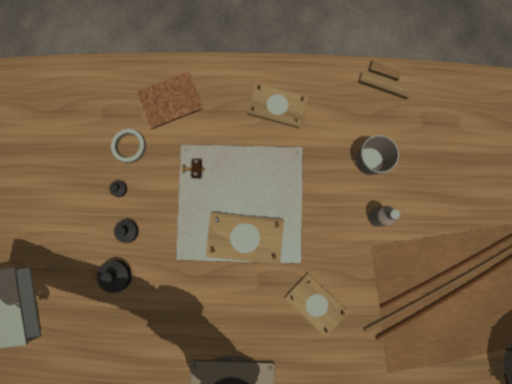

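View pics/side0.png

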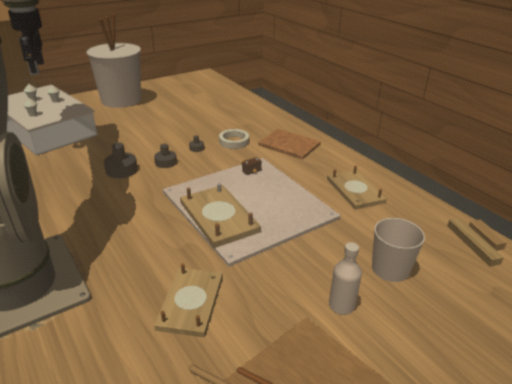

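```bash
python3 - <<'E'
import cv2
im=cv2.imread('pics/top0.png')[140:305,90:310]
cv2.imwrite('pics/crop1.png',cv2.resize(im,None,fx=3.6,fy=3.6,interpolation=cv2.INTER_CUBIC))
E
```

```text
(no output)
```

View pics/crop1.png

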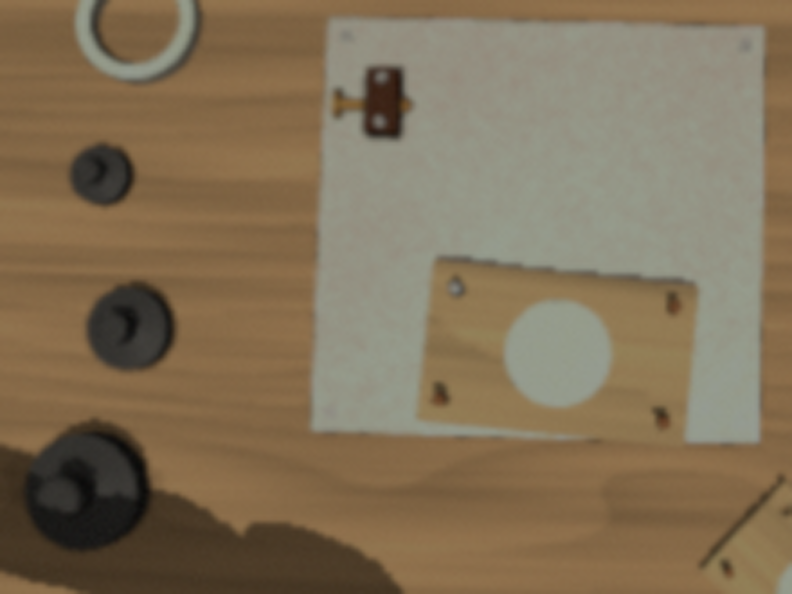

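```bash
cat > m0.py <<'E'
from h import *
import pickle
a=pickle.load(open('c0.pkl','rb')); im,m=a['top']
c=lambda *p:[(90+(u+.5)/3.6-.5,140+(v+.5)/3.6-.5) for u,v in p]
pr=lambda n,x:print(n,np.round(x,4).tolist())
pr('bed',onz(m,c((330,17),(765,25),(760,443),(312,431)),.012))
pr('board',onz(m,c((433,257),(697,283),(685,442),(417,418)),.030))
pr('disc',onz(m,c((558,353)),.030))
pr('pin top',onz(m,c((456,284)),.050))
pr('stop top',onz(m,c((367,67),(404,67),(402,137),(364,135)),.046))
pr('tip',onz(m,c((412,104)),.021))
pr('wt disc',onz(m,c((130,327)),.024)); 
pr('wt knob',onz(m,c((121,326)),.060))
# masks
hsv=cv2.cvtColor(im,cv2.COLOR_RGB2HSV)
for n,r in (('w',(105,210,142,250)),):
    x0,y0,x1,y1=r; g=im[y0:y1,x0:x1].max(2)<75
    cs,_=cv2.findContours(g.astype('uint8'),0,2); k=max(cs,key=cv2.contourArea)
    (x,y),rad=cv2.minEnclosingCircle(k); print(x+x0,y+y0,rad); pr('wc',onz(m,[(x+x0,y+y0)],.02))
E
python3 m0.py
```

```text
bed [[0.7077, 0.1588, 0.012], [0.7088, -0.1795, 0.012], [0.388, -0.1797, 0.012], [0.388, 0.1592, 0.012]]
board [[0.5214, 0.0693, 0.03], [0.5068, -0.1285, 0.03], [0.3887, -0.1219, 0.03], [0.4012, 0.0774, 0.03]]
disc [[0.4522, -0.0262, 0.03]]
pin top [[0.5006, 0.0495, 0.05]]
stop top [[0.6617, 0.1224, 0.046], [0.6622, 0.0945, 0.046], [0.6092, 0.0939, 0.046], [0.6101, 0.1224, 0.046]]
tip [[0.6386, 0.0906, 0.021]]
wt disc [[0.4623, 0.3003, 0.024]]
wt knob [[0.4625, 0.2953, 0.06]]
125.98159599304199 230.1042938232422 12.131999015808105
wc [[0.4634, 0.301, 0.02]]
```

```bash
cat >> h.py <<'E'
from scipy.spatial.transform import Rotation as Ro
def rel(p,yaw=None):
    """row numbers from present (measured) pose to p, tool down; yaw = angle of tool y from world y"""
    o=status.get_obs(); R=Ro.from_quat(o['ee_rot']); 
    d=R.inv().apply(np.array(p)-o['position'])
    r=np.zeros(3)
    if yaw is not None: r=np.degrees((R.inv()*(Ro.from_euler('z',yaw)*Ro.from_quat([0,1,0,0]))).as_rotvec())
    return np.round(r,2).tolist()+np.round(d,4).tolist()
E
python3 - <<'E'
from h import *
print(rel([.47,.03,.33],0))
m=viewer.camera_model('wrist');o=status.get_obs()
R=Ro.from_quat(o['ee_rot']); c=-np.array(m['R']).T@m['t']
print('cam in tool',R.inv().apply(c-o['position']),'view axis in tool',R.inv().apply(np.array(m['R'])[2]),m['fx'])
E
```

```text
[-0.07, -0.01, -20.55, -0.4295, -0.4317, -0.0848]
cam in tool [ 0.06859934 -0.00022348 -0.12931815] view axis in tool [-0.26442357 -0.0016955   0.96440515] 311.22070115419336
```

Request:
play_rows(plan=[0,0,-20.5,-0.43,-0.432,-0.085,0,0,0,-20.5,-0.43,-0.432,-0.085,0,0,0,-20.5,-0.43,-0.432,-0.085,0,0,0,-20.5,-0.43,-0.432,-0.085,0,0,0,-20.5,-0.43,-0.432,-0.085,0,0,0,-20.5,-0.43,-0.432,-0.085,0,0,0,-20.5,-0.43,-0.432,-0.085,0,0,0,-20.5,-0.43,-0.432,-0.085,0,0,0,-20.5,-0.43,-0.432,-0.085,0,0,0,-20.5,-0.43,-0.432,-0.085,0,0,0,-20.5,-0.43,-0.432,-0.085,0,0,0,-20.5,-0.43,-0.432,-0.085,0,0,0,-20.5,-0.43,-0.432,-0.085,0,0,0,-20.5,-0.43,-0.432,-0.085,0])

```text
clock: 1.85
position: [0.4701, 0.0306, 0.3301]
ee_rot: [-0.0, 1.0, 0.0, -0.0]
ft_force: [0.2, -0.4, -0.4]
grip_width: -0.0
grasp_force: 0.0
```

```bash
python3 - <<'E'
from h import *
import pickle
im,m=snap('wrist','pics/w1.png'); pickle.dump((im,m),open('w1.pkl','wb'))
o=status.get_obs(); print(o['position'],o['ee_rot'],o['clock'],o['grip_width'],o['ft_force'])
cv2.imwrite('pics/w1b.png',cv2.resize(im[:,:,::-1],None,fx=1.56,fy=1.56,interpolation=cv2.INTER_CUBIC))
E
```

```text
[0.47017012 0.03041197 0.33016165] [-1.74304194e-04  9.99999979e-01  3.11759062e-05 -1.06438132e-04] 1.9 0.00479405528322959 [-0.42896509 -0.7770848  -0.2485849 ]
```

View pics/w1b.png

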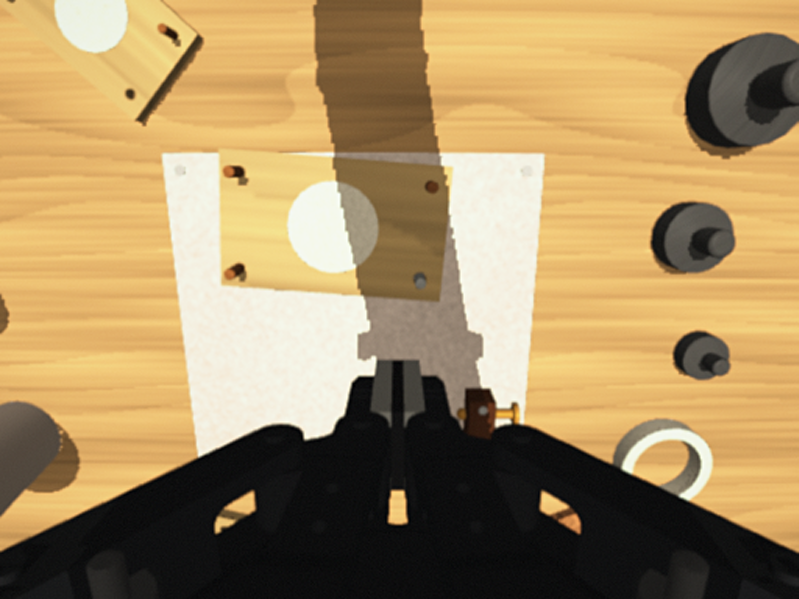

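```bash
python3 - <<'E'
from h import *
import pickle
im,m=pickle.load(open('w1.pkl','rb')); c=lambda *p:[((u+.5)/1.56-.5,(v+.5)/1.56-.5) for u,v in p]
pr=lambda n,x:print(n,np.round(x,4).tolist())
pr('pin top',onz(m,c((419,277)),.05)); pr('tip',onz(m,c((458,413)),.021))
pr('board',onz(m,c((440,301),(222,286),(220,149),(453,167)),.03))
pr('disc',onz(m,c((333,227)),.03)); pr('stop face',onz(m,c((466,389),(466,438)),.046))
pr('knob',onz(m,c((720,243)),.06)); pr('bed',onz(m,c((162,154),(544,154)),.012))
E
```

```text
pin top [[0.4902, 0.0491, 0.05]]
tip [[0.6353, 0.0912, 0.021]]
board [[0.5169, 0.0695, 0.03], [0.503, -0.1296, 0.03], [0.3834, -0.1204, 0.03], [0.3985, 0.0779, 0.03]]
disc [[0.4496, -0.0263, 0.03]]
stop face [[0.5973, 0.0943, 0.046], [0.6485, 0.0964, 0.046]]
knob [[0.4584, 0.3, 0.06]]
bed [[0.3865, -0.1793, 0.012], [0.3868, 0.1602, 0.012]]
```

```bash
python3 - <<'E'
from h import *
print(manip.tip_extent,rel([.355,-.092,.12],0),rel([.355,-.092,.033],0))
E
```

```text
0.014 [0.0, -0.01, 0.02, 0.1152, -0.1224, 0.2102] [0.0, -0.01, 0.02, 0.1151, -0.1224, 0.2972]
```

Request:
play_rows(plan=[0,0,0,0.115,-0.122,0.21,0,0,0,0,0.115,-0.122,0.21,0,0,0,0,0.115,-0.122,0.21,0,0,0,0,0.115,-0.122,0.21,0,0,0,0,0.115,-0.122,0.21,0,0,0,0,0.115,-0.122,0.21,0,0,0,0,0.115,-0.122,0.25,0,0,0,0,0.115,-0.122,0.28,0,0,0,0,0.115,-0.122,0.297,0,0,0,0,0.115,-0.122,0.297,0,0,0,0,0.115,-0.122,0.297,0])

```text
clock: 3.28
position: [0.3569, -0.0918, 0.0345]
ee_rot: [0.0, 1.0, -0.0, 0.001]
ft_force: [0.3, -0.4, -0.4]
grip_width: -0.001
grasp_force: 0.0
```

```bash
python3 - <<'E'
from h import *
p=np.array([.498,.049]); c=np.array([.4701-.115,.0306-.122])
o=[]
for t in np.linspace(-1.62,-.2,18):
    w=p+.15*np.array([np.cos(t),np.sin(t)])-.112*np.array([-np.sin(t),np.cos(t)])
    d=w-c; print(round(t,2),np.round(w,3),'0,0,0,%.3f,%.3f,0,0,'%(-d[0],d[1]))
E
```

```text
-1.62 [ 0.379 -0.095] 0,0,0,-0.024,-0.004,0,0,
-1.54 [ 0.391 -0.105] 0,0,0,-0.036,-0.013,0,0,
-1.45 [ 0.404 -0.113] 0,0,0,-0.049,-0.022,0,0,
-1.37 [ 0.418 -0.12 ] 0,0,0,-0.063,-0.029,0,0,
-1.29 [ 0.433 -0.126] 0,0,0,-0.078,-0.035,0,0,
-1.2 [ 0.448 -0.131] 0,0,0,-0.092,-0.040,0,0,
-1.12 [ 0.463 -0.135] 0,0,0,-0.108,-0.043,0,0,
-1.04 [ 0.478 -0.137] 0,0,0,-0.123,-0.046,0,0,
-0.95 [ 0.494 -0.138] 0,0,0,-0.139,-0.047,0,0,
-0.87 [ 0.509 -0.138] 0,0,0,-0.154,-0.046,0,0,
-0.78 [ 0.525 -0.136] 0,0,0,-0.170,-0.045,0,0,
-0.7 [ 0.54  -0.133] 0,0,0,-0.185,-0.042,0,0,
-0.62 [ 0.555 -0.129] 0,0,0,-0.200,-0.038,0,0,
-0.53 [ 0.57  -0.124] 0,0,0,-0.215,-0.032,0,0,
-0.45 [ 0.584 -0.117] 0,0,0,-0.229,-0.026,0,0,
-0.37 [ 0.598 -0.109] 0,0,0,-0.243,-0.018,0,0,
-0.28 [ 0.611 -0.1  ] 0,0,0,-0.256,-0.009,0,0,
-0.2 [ 0.623 -0.091] 0,0,0,-0.268,0.001,0,0,
```

Request:
play_rows(plan=[0,0,0,-0.012,-0.002,0,0,0,0,0,-0.024,-0.004,0,0,0,0,0,-0.036,-0.013,0,0,0,0,0,-0.049,-0.022,0,0,0,0,0,-0.063,-0.029,0,0,0,0,0,-0.078,-0.035,0,0,0,0,0,-0.092,-0.04,0,0])

```text
clock: 4.15
position: [0.4484, -0.1325, 0.0332]
ee_rot: [0.0, 1.0, 0.0, -0.0]
ft_force: [-2.4, 0.6, 0.4]
grip_width: 0.001
grasp_force: 0.7
```

Request:
play_rows(plan=[0,0,0,-0.016,-0.003,0,0,0,0,0,-0.031,-0.006,0,0,0,0,0,-0.047,-0.007,0,0,0,0,0,-0.062,-0.006,0,0,0,0,0,-0.078,-0.005,0,0,0,0,0,-0.093,-0.002,0,0,0,0,0,-0.108,0.002,0,0,0,0,0,-0.123,0.008,0,0,0,0,0,-0.137,0.014,0,0,0,0,0,-0.151,0.022,0,0,0,0,0,-0.164,0.031,0,0])

```text
clock: 5.52
position: [0.6122, -0.1008, 0.0333]
ee_rot: [0.0, 1.0, 0.0, 0.0]
ft_force: [-2.3, -1.2, 1.1]
grip_width: 0.0
grasp_force: 0.8
```

```bash
python3 - <<'E'
from h import *
import pickle
im,m=snap('top','pics/t2.png'); pickle.dump((im,m),open('t2.pkl','wb'))
print(status.get_obs()['position'],status.get_obs()['ft_force'])
cv2.imwrite('pics/t2b.png',cv2.resize(im[130:290,150:330,::-1],None,fx=3.6,fy=3.6,interpolation=cv2.INTER_CUBIC))
E
```

```text
[ 0.61381037 -0.09882244  0.03335767] [ 0.44551857  0.31596502 -0.2726144 ]
```

View pics/t2b.png

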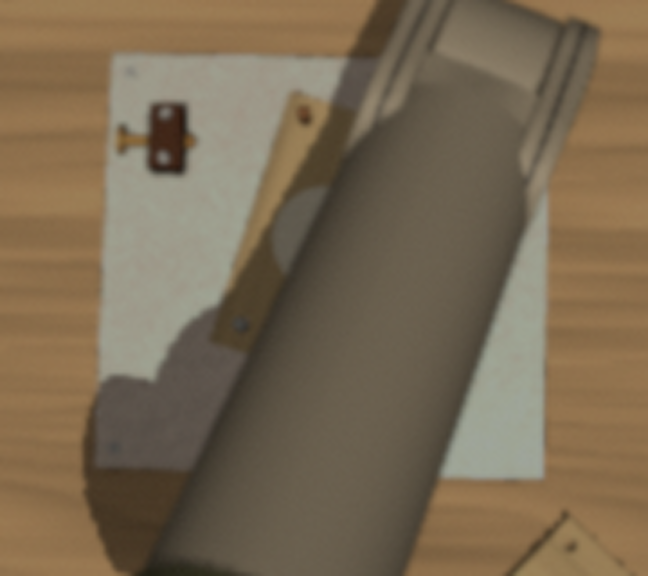

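Request:
play_rows(plan=[0,0,0,-0.006,0.005,0,0,0,0,0,-0.012,0.0095,0,0,0,0,0,-0.017,0.015,0,0,0,0,0,-0.022,0.02,0,0,0,0,0,-0.027,0.026,0,0,0,0,0,-0.032,0.031,0,0,0,0,0,-0.037,0.037,0,0,0,0,0,-0.041,0.041,0,0,0,0,0,-0.041,0.043,0,0])

```text
clock: 6.7
position: [0.6529, -0.0582, 0.0334]
ee_rot: [0.0, 1.0, -0.0, 0.001]
ft_force: [1.5, -1.0, -0.1]
grip_width: -0.0
grasp_force: 0.8
```

```bash
python3 - <<'E'
from h import *
import pickle
im,m=snap('top','pics/t3.png'); pickle.dump((im,m),open('t3.pkl','wb'))
print(status.get_obs()['position'],status.get_obs()['ft_force'])
cv2.imwrite('pics/t3b.png',cv2.resize(im[140:260,160:310,::-1],None,fx=5,fy=5,interpolation=cv2.INTER_CUBIC))
E
```

```text
[ 0.65280665 -0.0580087   0.03339199] [ 0.75374604 -1.01137101  0.92953492]
```

View pics/t3b.png

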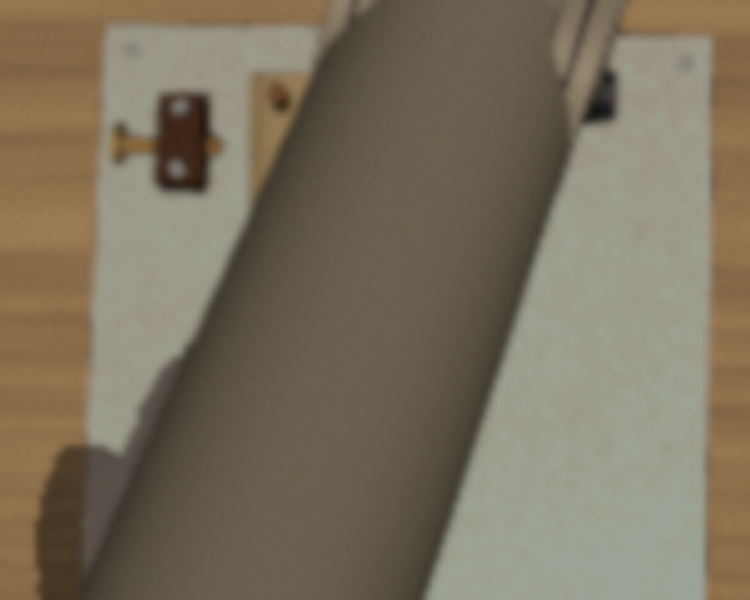

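Request:
play_rows(plan=[0,0,0,-0.001,0.003,0,0,0,0,0,-0.002,0.006,0,0,0,0,0,-0.003,0.009,0,0,0,0,0,-0.003,0.011,0,0,0,0,0,-0.003,0.012,0,0,0,0,0,-0.003,0.012,0,0])

```text
clock: 7.5
position: [0.6561, -0.0468, 0.0338]
ee_rot: [0.001, 1.0, -0.0, 0.001]
ft_force: [4.3, -3.5, 0.7]
grip_width: 0.001
grasp_force: 2.1
```

```bash
python3 - <<'E'
from h import *
im,m=snap('top','pics/t4.png')
print(status.get_obs()['position'],status.get_obs()['ft_force'])
cv2.imwrite('pics/t4b.png',cv2.resize(im[145:190,175:235,::-1],None,fx=8,fy=8,interpolation=cv2.INTER_CUBIC))
E
```

```text
[ 0.65613148 -0.0468664   0.03384857] [ 4.43772766 -4.25150928  0.45538352]
```

View pics/t4b.png

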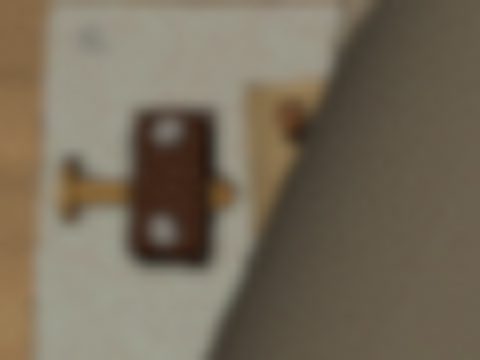

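Request:
play_rows(plan=[0,0,0,-0.002,0,0,0,0,0,0,-0.004,0.001,0,0,0,0,0,-0.005,0.002,0,0,0,0,0,-0.005,0.002,0,0])

```text
clock: 8.05
position: [0.6602, -0.044, 0.0331]
ee_rot: [0.0, 1.0, 0.0, -0.0]
ft_force: [-1.1, -2.1, 2.1]
grip_width: 0.002
grasp_force: 1.1
```

Request:
play_rows(plan=[0,0,0,-0.0005,0.001,0,0,0,0,0,-0.001,0.002,0,0,0,0,0,-0.001,0.002,0,0])

```text
clock: 8.43
position: [0.6613, -0.0421, 0.0332]
ee_rot: [0.0, 1.0, 0.0, -0.0]
ft_force: [-1.6, -0.8, 0.3]
grip_width: 0.003
grasp_force: 0.7
```

```bash
python3 - <<'E'
from h import *
im,m=snap('top','pics/t5.png')
print(status.get_obs()['position'],status.get_obs()['ft_force'])
# brightness profile along row of the screw between tip and board
print(im[168,196:216].tolist())
E
```

```text
[ 0.66135468 -0.04213239  0.0332311 ] [-1.5590015   0.16718538  0.84532269]
[[63, 37, 22], [63, 38, 24], [63, 37, 25], [57, 35, 22], [55, 36, 19], [80, 56, 30], [106, 78, 44], [113, 87, 53], [117, 94, 62], [116, 96, 66], [96, 82, 58], [75, 65, 51], [68, 61, 50], [73, 66, 53], [75, 68, 56], [78, 70, 58], [81, 74, 60], [85, 77, 63], [88, 80, 66], [90, 82, 66]]
```

Request:
play_rows(plan=[0,0,0,-0.0005,0.001,0,0,0,0,0,-0.001,0.002,0,0,0,0,0,-0.001,0.002,0,0])

```text
clock: 8.85
position: [0.6619, -0.0413, 0.0332]
ee_rot: [0.001, 1.0, -0.0, -0.0]
ft_force: [-1.7, -4.4, 0.8]
grip_width: -0.002
grasp_force: 2.0
```

Request:
play_rows(plan=[0,0,0,0,0.0005,0,0,0,0,0,0,0.001,0,0,0,0,0,0,0.001,0,0])

```text
clock: 9.22
position: [0.6618, -0.0411, 0.0332]
ee_rot: [0.001, 1.0, -0.001, -0.0]
ft_force: [-2.4, -6.5, 2.3]
grip_width: 0.001
grasp_force: 2.9
```

Request:
play_rows(plan=[0,0,0,0,0.0004,0,0,0,0,0,0,0.0004,0,0,0,0,0,0,0.0004,0,0,0,0,0,0,0.0004,0,0,0,0,0,0,0.0004,0,0,0,0,0,0,0.0004,0,0,0,0,0,0,0.0004,0,0,0,0,0,0,0.0004,0,0,0,0,0,0,0.0004,0,0])

```text
clock: 10.35
position: [0.6618, -0.0411, 0.0332]
ee_rot: [0.001, 1.0, -0.001, -0.0]
ft_force: [-3.0, -6.5, -0.7]
grip_width: 0.001
grasp_force: 3.2
```

Request:
play_rows(plan=[0,0,0,0,-0.002,0,0,0,0,0,0,-0.004,0,0,0,0,0,-0.001,-0.01,0,0,0,0,0,-0.003,-0.025,0,0,0,0,0,-0.003,-0.03,0,0,0,0,0,-0.003,-0.03,-0.05,0,0,0,0,-0.003,-0.03,-0.1,0,0,0,0,-0.003,-0.03,-0.15,0.6,0,0,0,-0.003,-0.03,-0.18,0.6,0,0,0,-0.003,-0.03,-0.18,0.6])

```text
clock: 11.6
position: [0.6664, -0.0698, 0.2162]
ee_rot: [0.001, 1.0, 0.0, 0.002]
ft_force: [0.8, 0.2, -1.1]
grip_width: 0.594
grasp_force: 0.0
```

```bash
python3 - <<'E'
from h import *
print(rel([.461,.299,.17],0))
E
```

```text
[0.01, 0.27, -0.09, 0.2062, 0.3685, 0.0453]
```

Request:
play_rows(plan=[0,0,0,0.205,0.369,0.0,0.6,0,0,0,0.205,0.369,0.0,0.6,0,0,0,0.205,0.369,0.0,0.6,0,0,0,0.205,0.369,0.0,0.6,0,0,0,0.205,0.369,0.0,0.6,0,0,0,0.205,0.369,0.0,0.6,0,0,0,0.205,0.369,0.0,0.6,0,0,0,0.205,0.369,0.045,0.6,0,0,0,0.205,0.369,0.045,0.6,0,0,0,0.205,0.369,0.045,0.6,0,0,0,0.205,0.369,0.045,0.6])

```text
clock: 12.98
position: [0.4617, 0.2999, 0.1698]
ee_rot: [0.001, 1.0, 0.001, 0.001]
ft_force: [0.3, 0.8, 0.2]
grip_width: 0.603
grasp_force: 0.0
```

```bash
python3 - <<'E'
from h import *
import pickle
o=status.get_obs(); print(o['position'],o['grip_width'])
im,m=snap('wrist','pics/w6.png'); pickle.dump((im,m),open('w6.pkl','wb'))
t,mt=snap('top','pics/t6.png'); pickle.dump((t,mt),open('t6.pkl','wb'))
b=cv2.resize(t[140:260,150:310,::-1],(512,384),interpolation=cv2.INTER_CUBIC)
cv2.imwrite('pics/m6.png',cv2.resize(np.hstack([im[:,:,::-1],b]),(800,300),interpolation=cv2.INTER_AREA))
E
```

```text
[0.46173879 0.29985122 0.16976269] 0.6025958442500623
```

View pics/m6.png

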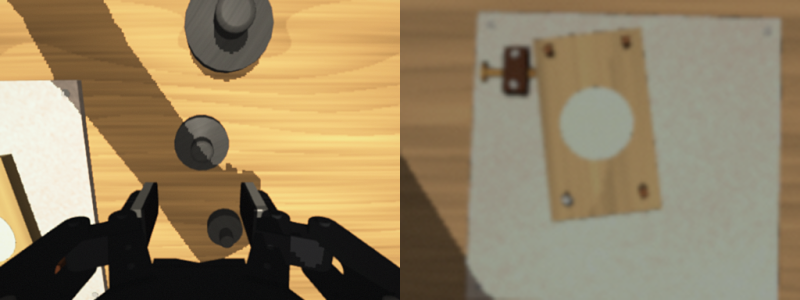

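```bash
python3 - <<'E'
from h import *
import pickle
im,m=pickle.load(open('w6.pkl','rb')); t,mt=pickle.load(open('t6.pkl','rb'))
pr=lambda n,x:print(n,np.round(x,4).tolist())
# weight: dark mask; disc outline; knob
k=.78125
pr('knob',onz(m,[(202/k,147/k)],.060)); pr('disc bottom/ctr',onz(m,[(202/k,143/k)],.022))
g=t.copy(); c=lambda *p:[(150+(u-400+.5)/2.5-.5,140+(v+.5)/2.5-.5) for u,v in p]
pr('board',onz(mt,c((535,40),(638,28),(661,208),(553,221)),.03)); pr('paper',onz(mt,c((597,123)),.03))
# paper disc via mask
h=cv2.cvtColor(t,cv2.COLOR_RGB2HSV); x0,y0,x1,y1=212,170,250,208
s=((h[y0:y1,x0:x1,1]<60)).astype('uint8'); n,l,st,ce=cv2.connectedComponentsWithStats(s)
for i in range(1,n):
    if st[i,4]>100: print(st[i].tolist()); pr('paper mask',onz(mt,[ce[i]+[x0,y0]],.03))
E
```

```text
knob [[0.4538, 0.3033, 0.06]]
disc bottom/ctr [[0.4587, 0.3038, 0.022]]
board [[0.6727, 0.0919, 0.03], [0.6884, -0.0206, 0.03], [0.4924, -0.0505, 0.03], [0.4755, 0.0651, 0.03]]
paper [[0.5826, 0.021, 0.03]]
[2, 5, 29, 29, 679]
paper mask [[0.5827, 0.0218, 0.03]]
```

Request:
play_rows(plan=[0,0,0,0.002,0.002,0.04,0.6,0,0,0,0.002,0.002,0.08,0.6,0,0,0,0.002,0.002,0.105,0.6,0,0,0,0.002,0.002,0.115,0.6,0,0,0,0.002,0.002,0.123,0.6,0,0,0,0.002,0.002,0.123,0.6,0,0,0,0.002,0.002,0.123,0.35,0,0,0,0.002,0.002,0.123,0.1,0,0,0,0.002,0.002,0.123,0.1,0,0,0,0.002,0.002,0.123,0.1,0,0,0,0.002,0.002,0.123,0.1,0,0,0,0.002,0.002,0.123,0.1], squeeze=40)

```text
clock: 14.58
position: [0.4591, 0.3029, 0.0461]
ee_rot: [0.0, 1.0, 0.001, 0.001]
ft_force: [-0.6, 1.3, 6.5]
grip_width: 0.265
grasp_force: 39.7
```

Request:
play_rows(plan=[0,0,0,0,0,-0.005,0.1,0,0,0,0,0,-0.02,0.1,0,0,0,0,0,-0.05,0.1,0,0,0,0,0,-0.09,0.1,0,0,0,0,0,-0.12,0.1,0,0,0,0,0,-0.12,0.1,0,0,0,0,0,-0.12,0.1])

```text
clock: 15.45
position: [0.4579, 0.3016, 0.1641]
ee_rot: [0.001, 1.0, -0.001, -0.001]
ft_force: [-0.2, -0.4, -5.6]
grip_width: 0.261
grasp_force: 40.0
```

Request:
play_rows(plan=[0,0,0,-0.012,-0.028,0,0.1,0,0,0,-0.025,-0.056,0,0.1,0,0,0,-0.037,-0.084,0,0.1,0,0,0,-0.049,-0.112,0,0.1,0,0,0,-0.062,-0.14,0,0.1,0,0,0,-0.074,-0.168,0,0.1,0,0,0,-0.086,-0.196,0,0.1,0,0,0,-0.098,-0.224,0,0.1,0,0,0,-0.11,-0.252,0,0.1,0,0,0,-0.118,-0.27,0,0.1,0,0,0,-0.123,-0.28,0,0.1,0,0,0,-0.123,-0.28,0.02,0.1,0,0,0,-0.123,-0.28,0.045,0.1,0,0,0,-0.123,-0.28,0.065,0.1,0,0,0,-0.123,-0.28,0.075,0.1,0,0,0,-0.123,-0.28,0.075,0.1,0,0,0,-0.123,-0.28,0.075,0.1])

```text
clock: 17.58
position: [0.582, 0.0221, 0.0911]
ee_rot: [0.0, 1.0, 0.0, 0.001]
ft_force: [-0.4, -1.2, -5.7]
grip_width: 0.264
grasp_force: 40.1
```

```bash
python3 - <<'E'
from h import *
import pickle
o=status.get_obs(); print(o['position'],o['ee_rot'],o['ft_force'])
im,m=snap('wrist','pics/w7.png'); pickle.dump((im,m),open('w7.pkl','wb'))
s,ms=snap('side','pics/s7.png'); pickle.dump((s,ms),open('s7.pkl','wb'))
b=cv2.resize(s[130:260,150:323,::-1],(512,384),interpolation=cv2.INTER_CUBIC)
cv2.imwrite('pics/m7.png',cv2.resize(np.hstack([im[:,:,::-1],b]),(800,300),interpolation=cv2.INTER_AREA))
E
```

```text
[0.58195229 0.022074   0.09110876] [4.92788236e-04 9.99999664e-01 1.47247568e-04 6.39093130e-04] [-0.38009935 -1.23488714 -5.65822952]
```

View pics/m7.png

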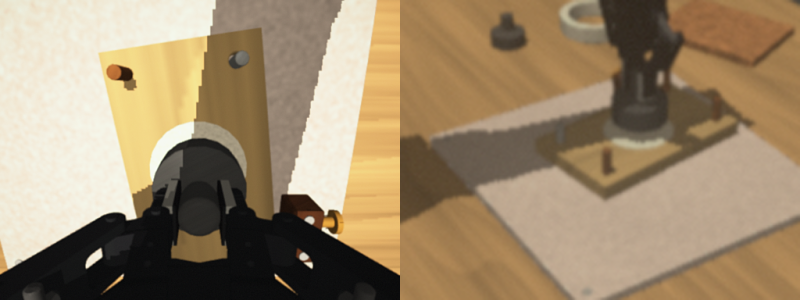

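Request:
play_rows(plan=[0,0,0,0,0,0.004,0.1,0,0,0,0,0,0.008,0.1,0,0,0,0,0,0.011,0.1,0,0,0,0,0,0.013,0.1,0,0,0,0,0,0.0135,0.1,0,0,0,0,0,0.014,0.1,0,0,0,0,0,0.014,0.1])

```text
clock: 18.55
position: [0.5814, 0.0221, 0.0764]
ee_rot: [0.0, 1.0, 0.0, 0.0]
ft_force: [0.6, 0.5, -5.8]
grip_width: 0.261
grasp_force: 40.1
```

Request:
play_rows(plan=[0,0,0,0,0,0.0005,0.1,0,0,0,0,0,0.001,0.1,0,0,0,0,0,0.0015,0.1,0,0,0,0,0,0.0015,0.1])

```text
clock: 19.05
position: [0.5815, 0.0221, 0.0762]
ee_rot: [0.001, 1.0, 0.001, 0.0]
ft_force: [-7.9, 1.6, 11.3]
grip_width: 0.266
grasp_force: 42.0
```

Request:
play_rows(plan=[0,0,0,0,0,-0.0005,0.1,0,0,0,0,0,-0.001,0.1,0,0,0,0,0,-0.001,0.1])

```text
clock: 19.42
position: [0.5815, 0.0221, 0.0762]
ee_rot: [0.0, 1.0, 0.0, 0.0]
ft_force: [-5.1, -0.3, 6.3]
grip_width: 0.265
grasp_force: 41.3
```

Request:
play_rows(plan=[0,0,0,0,0,-0.0005,0.1,0,0,0,0.0005,0,-0.001,0.1,0,0,0,0.0005,0,-0.001,0.1])

```text
clock: 19.8
position: [0.5807, 0.022, 0.0764]
ee_rot: [0.001, 1.0, -0.0, -0.0]
ft_force: [-0.2, -0.3, -5.5]
grip_width: 0.263
grasp_force: 40.1
```

Request:
play_rows(plan=[0,0,0,0,0,0.0004,0.1,0,0,0,0,0,0.0004,0.1,0,0,0,0,0,0.0004,0.3,0,0,0,0,0,0.0004,0.35,0,0,0,0,0,0.0004,0.45,0,0,0,0,0,0.0004,0.6,0,0,0,0,0,0.0004,0.6,0,0,0,0,0,-0.02,0.6,0,0,0,0,0,-0.05,0.6,0,0,0,0,0,-0.1,0.6,0,0,0,0,0,-0.15,0.6,0,0,0,0,0,-0.15,0.6], squeeze=20)

```text
clock: 21.3
position: [0.5829, 0.0216, 0.2323]
ee_rot: [0.001, 1.0, 0.001, 0.004]
ft_force: [0.5, 0.2, -0.6]
grip_width: 0.602
grasp_force: 0.0
```

Request:
play_rows(plan=[0,0,0,0.1,0.06,0,0.6,0,0,0,0.15,0.3,0,0.6,0,0,0,0.15,0.3,0,0.6,0,0,0,0.15,0.3,0,0.6,0,0,0,0.15,0.3,0,0.6,0,0,0,0.15,0.3,0,0.6,0,0,0,0.15,0.3,0,0.6,0,0,0,0.15,0.3,0,0.6])

```text
clock: 22.3
position: [0.4316, 0.3212, 0.227]
ee_rot: [0.001, 1.0, -0.0, 0.0]
ft_force: [0.8, -0.3, 0.1]
grip_width: 0.6
grasp_force: 0.0
```

```bash
python3 - <<'E'
from h import *
import pickle
t,mt=snap('top','pics/t8.png'); pickle.dump((t,mt),open('t8.pkl','wb'))
s,ms=snap('side','pics/s8.png')
a=cv2.resize(t[140:260,150:310,::-1],(640,480),interpolation=cv2.INTER_CUBIC)[:,:500]
b=cv2.resize(s[130:250,180:255,::-1],(300,480),interpolation=cv2.INTER_CUBIC)
cv2.imwrite('pics/m8.png',np.hstack([a,b]))
t6,_=pickle.load(open('t6.pkl','rb'))
# board shift between before/after
g=lambda i:np.float32(cv2.cvtColor(i[148:166,200:255],cv2.COLOR_RGB2GRAY))
print(cv2.phaseCorrelate(g(t6),g(t)))
E
```

```text
((-0.03438408654780645, -0.03987209908824774), 1.005735816227065)
```

View pics/m8.png

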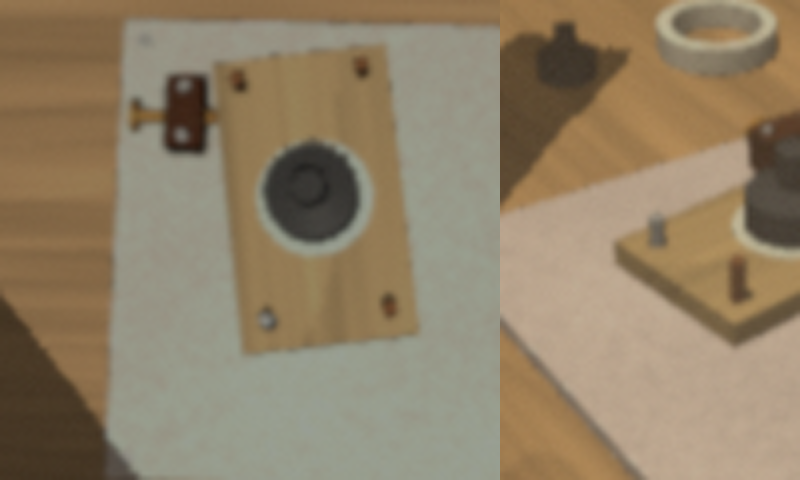

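```bash
python3 - <<'E'
from h import *
import pickle
t,mt=pickle.load(open('t8.pkl','rb'))
for r in range(165,174): print(r,[tuple(x) for x in t[r,200:210].tolist()])
E
```

```text
165 [(43, 26, 16), (62, 57, 49), (111, 105, 92), (134, 124, 104), (131, 115, 88), (128, 107, 75), (131, 109, 75), (137, 115, 78), (142, 118, 81), (143, 119, 81)]
166 [(45, 28, 18), (57, 47, 39), (97, 89, 76), (122, 111, 92), (126, 110, 84), (125, 105, 73), (130, 108, 74), (137, 113, 77), (141, 117, 80), (144, 119, 81)]
167 [(50, 33, 20), (64, 48, 29), (90, 74, 53), (108, 91, 68), (117, 99, 71), (123, 102, 70), (128, 106, 72), (136, 113, 77), (141, 117, 80), (144, 120, 82)]
168 [(52, 31, 15), (78, 56, 30), (102, 75, 41), (109, 83, 51), (115, 92, 61), (122, 101, 68), (129, 107, 73), (135, 111, 76), (142, 117, 80), (144, 120, 82)]
169 [(56, 36, 21), (83, 59, 30), (111, 81, 44), (115, 85, 49), (117, 93, 61), (123, 101, 69), (130, 107, 73), (135, 113, 76), (141, 117, 80), (144, 120, 82)]
170 [(55, 36, 22), (79, 58, 35), (106, 83, 53), (115, 93, 66), (120, 100, 73), (124, 105, 74), (128, 106, 73), (134, 112, 76), (140, 116, 79), (143, 120, 81)]
171 [(50, 33, 21), (70, 59, 45), (107, 97, 81), (127, 119, 100), (129, 116, 93), (127, 108, 79), (129, 107, 74), (134, 112, 76), (140, 116, 79), (144, 120, 82)]
172 [(49, 33, 24), (71, 67, 57), (118, 114, 101), (139, 135, 119), (139, 129, 109), (128, 112, 85), (128, 108, 75), (134, 111, 75), (140, 116, 79), (144, 120, 82)]
173 [(52, 38, 29), (79, 73, 65), (123, 120, 108), (144, 139, 123), (141, 132, 112), (130, 114, 87), (128, 107, 75), (133, 110, 75), (139, 115, 78), (143, 119, 81)]
```

```bash
python3 -c "
from workcell import manip; print(manip.hand_in())"
```

```text
the job is handed in; nothing more can be done
None
```

I swung the board home and pressed it against the screw for about a second (estimated 7–9 N at the tip), then set the middle-sized weight upright on the paper disc and handed the job in at about 22 s; the last pictures show the weight centred and no visible gap at the screw, and the hand-in gave no verdict.

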